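# Clip the tube away and hold the terminal box open

### The arm

A 7-joint arm with a two-finger parallel gripper is mounted at the origin on the work surface. World frame = base frame: x ahead of the robot, y to its left, z up, the work surface at z = 0. Lengths are in mm, angles in rad, forces in N, time in s.
With the tool pointing down it reaches from about 375 to 925 mm from the base axis. Payload 3.1 kg.
Tool frame: the origin (TCP) lies at the very end of the fingers, on their centre line; the grasp point (between the pads) lies 19 mm behind it; z points along the fingers, y is the line along which they close (so a half turn about z gives the same grasp; the last joint's range is limited). The gripper opens to 85 mm and grips with 20 to 120 N. Pads are 22 mm wide; open, the fingers measure 114 mm over their backs; the gripper's body (76 mm by 85 mm) begins 54 mm behind the grasp point. The pads swing forward as they close: fully open they stand 13 mm farther back than shut.
Start: joints at [-1.381, 0.383, 0.044, 1.598, -0.018, 1.161, -0.05], TCP at [184.475, 623.275, 210.669] pointing down, gripper open.
Joint ranges: [-2.61, 2.61], [-0.41, 2.15], [-1.48, 1.57], [0, 2.5], [-1.57, 4.71], [0.05, 1.97], [-2.85, 2.85]. Speed limits (rad/s): [2.79, 2.79, 3.14, 3.14, 3.14, 3.14, 3.14].

### API

Orientations are given as [roll, pitch, yaw] about the fixed x, y, z axes, in that order (R = Rz(yaw) Ry(pitch) Rx(roll)).
In Python, from bench import env gives the robot as it stands.
- The arm moves only by the tool move_arm, never from a script. Its argument "series" is a list of rows, each a list of 7 numbers: the turn, a rotation vector about the tool's x, y, z in rad, then the shift along the tool's x, y, z in mm, then the gripper's target within -1 to 1 (fully open at 1, half-way at 0, shut at -1). A call has 1 to 8 rows; each row shifts and turns the commanded pose from where the row before left it, along the tool's axes as they then stand; what a row does not reach is not made up. A row lasts 1/10 s, in which the tool goes at most 50 mm and 8.59 degrees, less where a joint would pass 70% of its speed; a pose out of reach is approached as far as the arm can. A call with a gripper value outside its range is refused whole. The fingers move at their own pace and stop on an object; "newtons" is the grip in N (left out, the last holds). Time passes only in rows, so rows that do not move let the fingers close. It gives the time, the measured TCP pose, the force, the opening and the grip force at its end, in the units of the state.
- env.state(): the state, without advancing time (a new reading comes with each control period).
- env.get_image(name): name is "side" or "top" or "wrist"; returns the picture (480x640x3 uint8, red, green, blue); there is no depth.
- env.camera_params(name): a dict with "K" (3x3 intrinsics, pixels), "cam_to_world" (4x4, takes a point from camera to world coordinates); the wrist camera has in their place "hand_eye" (4x4, takes a point from camera to tool coordinates, whose origin is the TCP and whose axes are the flange's). Camera axes: x right, y up, looking along -z (the intrinsics and any distortion apply to the point x, -y, -z); pixel columns grow to the right and rows downward; lengths in mm; the calibration is good to about 2 mm. A picture is of the moment at which its call begins: read the wrist's pose just before it. camera_params takes no time and is no camera call.
- env.hand_in(): hands the job in; it is judged then, once.
The state is a dict: "time_s": time; "qpos": joint angles; "dq": joint speeds; "tau": joint torques, N m; "tool_pos": TCP position; "orientation": TCP orientation; "wrist_force": force on the tool from outside, world axes, zero at the start; "torque": the same for the moment, N m; "width": opening from 0.0 (shut) to 1.0 (fully open); "grasp_force": force on a finger pad.
Only numpy, scipy, OpenCV 4.12 (cv2) and the standard library are available. Lean on these libraries where they do the work, as an engineer would, in place of code of your own. Each camera call takes 0.05 s, during which the arm holds its last target. There are 200 camera calls.

### The job

A tube with a square coupling has been left lying on the cover of the terminal box. First, with the cover still closed, take the tube off and press it down past the sprung jaw into the two forks of the clip until it sits at the bottom and the jaw has snapped shut over it; then raise the box's self-closing cover and hold it open with the fingers at 60 degrees from closed so that a colleague can reach the terminals. Finish while still holding the cover there, with the tube left in its clip and the yellow meter, tape roll and cap left where they are.

Things in the scene. Friction and masses are not known exactly. Their poses are not given: they have to be found in the camera images.
- tube_mid (a point): Centre of a loose stainless tube, 12 mm diameter, 200 mm long along this point's x, 0.22 kg. In its middle a square steel coupling, 40 mm long, 22 x 22 mm, with an 18 mm round nut 8 mm long at each end of it. It starts on the closed cover, resting on a coupling face: this centre 11 mm above the cover, tube 5 mm clear of it. Ends alike. Grip the coupling.
- seat (a point): Where the tube's centre belongs in the clip, 55 mm above the table. A seated tube lies level along this point's y, the coupling and nuts in the 86 mm gap between the forks (up to 15 mm off-centre along y is fine). Between the forks, only the base plate and the jaw's thin shaft (top 22 mm above the table) lie below.
- clip: Tube clip fixed to the table, axes as the seat, origin below it on the table: steel base 80 (x) x 150 (y) x 10 mm with two grey forks, each 14 mm thick, centred at y = +-50 mm. Slots 14 mm wide in x, open upwards; the -x prong is 72 mm high, then flares outwards to 86. On the forks' outer sides stand the steel jaw's two arms, 96 mm high at +x, their barbs sloping down across the slots.
- jaw (a joint): Sprung hinged jaw of the clip, rad: 0 shut (barb tips across the slots just above a seated tube), growing as it is pushed aside to +x of the seat, up to 0.6; a tube going down the middle of the slots pushes it to about 0.2 with some 10 N downward in all, then it springs back to 0.
- pull (a point): Centre of the cover's pull: a plain steel round bar, 16 mm diameter, 30 mm long along this point's y, on a 12 mm wide stem 29 mm out from the cover's near edge, level with the cover, 195 mm from the hinge. Pinch its two flat ends (fingers closing along y, pointing down); it turns between the fingers as the cover opens. Free space below down to the table.
- hinge (a point): Middle of the cover's hinge line, fixed to the box, 92 mm above the table; its y axis is the hinge line and the closed cover reaches from it along -x.
- cover (a joint): Opening angle of the cover, rad: 0 closed, 1.047 is 60 degrees, stop at 1.45. The near edge (with the pull) rises and swings back over the hinge. A light spring and its weight (0.35 kg) shut it from any angle; holding it at the pull takes about 1 to 3 N.
- box: Grey steel terminal box fixed to the table, 160 (x) x 240 (y) x 90 mm high, origin at the middle of its underside. Its 4 mm flat grey steel cover, top 94 mm above the table, overhangs the rim by 6 mm in front; the pull points to the box's -x.
- meter: Bystander: loose yellow hand-held meter lying flat, 200 x 95 x 42 mm, origin at the middle of its underside.
- tape: Bystander: loose roll of clear tape lying flat, 90 mm across and 45 mm high, origin at the middle of its underside.
- cap: Bystander: loose steel cap like a shallow bowl, 70 mm across and 20 mm high, origin at the middle of its underside.
Things that resemble listed ones, but are neither listed nor needed, are in the scene too. Of the things shaped like the part that bears tube_mid, the bare steel one is meant.

How it is judged (in metres and radians):
On the way:
1. the tube lies at the bottom of both forks of the clip, the jaw shut over it, the cover still closed (x of tube_mid in the frame of seat between -0.005 and 0.005 m and y of tube_mid in the frame of seat between -0.018 and 0.018 m and z of tube_mid in the frame of seat between -0.004 and 0.004 m and angle between the x axis of tube_mid and the y axis of seat, either way round below 0.06 rad and value of joint jaw below 0.06 rad and value of joint cover below 0.15 rad), for 0.2 s.
At the end, for the whole second after the job is handed in: The cover is held still at 60 degrees (54 to 66) by the gripper's fingers, which touch it, and nothing else carries it; the tube lies in both forks (centre within 5 mm across, 18 mm along and 4 mm in height of the seat, within 0.06 rad of its direction) with the jaw shut (under 0.06 rad) (x of tube_mid in the frame of seat between -0.005 and 0.005 m and y of tube_mid in the frame of seat between -0.018 and 0.018 m and z of tube_mid in the frame of seat between -0.004 and 0.004 m and angle between the x axis of tube_mid and the y axis of seat, either way round below 0.06 rad and value of joint jaw below 0.06 rad and value of joint cover between 0.942 and 1.152 rad and velocity of joint cover between -0.08 and 0.08 rad/s and contact force between the fingers and cover above 0.3 N and contact force between cover and tube below 0.1 N and contact force between cover and meter below 0.1 N and contact force between cover and tape below 0.1 N and contact force between cover and cap below 0.1 N); the arm keeps its last pose, push and grip.
It fails at once if the cover is opened before the tube is in the clip (value of joint cover above 0.25 rad and distance between tube_mid and seat above 0.03 m).
It fails at once if the meter is shoved away (distance of meter from where it was at the start of the episode above 0.03 m).
It fails at once if the tape is shoved away (distance of tape from where it was at the start of the episode above 0.03 m).
It fails at once if the cap is shoved away (distance of cap from where it was at the start of the episode above 0.03 m).
It also fails if it takes over 61 s, if anything falls off the work surface, if the arm or the gripper's body presses on something with over 40 N, if the wrist force passes 120 N, or if a joint passes its speed limit or range.

## Working session

There is one attempt and no reset: what is moved stays moved. The work goes in short steps, Python scripts to look and compute and a tool call to move; the robot and the scene stay as the last step left them, time stands still between calls to the robot, and variables do not carry over. Pictures are saved under pics/ and viewed, at most 10 in all, crops included, and the job is handed in when it is done.

Besides the shell and the picture viewer there is one more tool, called after "Request:" by a JSON object that holds its "op" and its "data". move_arm: Moves the arm, as the interface text tells. Its arguments: {"type":"object","properties":{"series":{"type":"array","items":{"type":"array","items":{"type":"number"}}},"newtons":{"type":"number"}},"required":["series"]}

```bash
mkdir -p pics; cat > h.py <<'E'
import numpy as np, cv2
from scipy.spatial.transform import Rotation as R
from bench import env
def cam(name, st=None):
    p=env.camera_params(name); K=np.array(p["K"])
    if name!="wrist": T=np.array(p["cam_to_world"])
    else:
        W=np.eye(4); W[:3,:3]=R.from_euler('xyz',st["orientation"]).as_matrix(); W[:3,3]=st["tool_pos"]
        T=W@np.array(p["hand_eye"])
    return K,T,p
def ray(c,uv):
    K,T,p=c; d=np.array(p.get("dist",p.get("distortion",np.zeros(5))),float)
    x,y=cv2.undistortPoints(np.array([[uv]],float),K,d)[0,0]
    return T[:3,3],T[:3,:3]@np.array([x,-y,-1])
def onz(c,uv,z):
    o,d=ray(c,uv); return o+d*(z-o[2])/d[2]
def snap(name,fn):
    st=env.state(); im=env.get_image(name)[:,:,::-1].copy(); cv2.imwrite("pics/"+fn,im); return im,cam(name,st)
E
python3 - <<'E'
from h import *
for n in("top","side"):
    im,c=snap(n,n+"0.png"); print(n,c[2])
st=env.state(); im,c=snap("wrist","wrist0.png"); print(c[2]); print(st)
E
```

```text
top {'K': array([[536.09015944,   0.        , 318.07011066],
       [  0.        , 536.09015944, 240.20755122],
       [  0.        ,   0.        ,   1.        ]]), 'cam_to_world': array([[ 4.51964026e-03,  9.80467955e-01, -1.96626963e-01,
         3.31426592e+02],
       [-9.99959715e-01,  2.90639718e-03, -8.49236983e-03,
        -1.96448700e+00],
       [-7.75502043e-03,  1.96657424e-01,  9.80441593e-01,
         1.33621287e+03],
       [ 0.00000000e+00,  0.00000000e+00,  0.00000000e+00,
         1.00000000e+00]])}
side {'K': array([[596.74653189,   0.        , 312.05609835],
       [  0.        , 596.74653189, 243.78608603],
       [  0.        ,   0.        ,   1.        ]]), 'cam_to_world': array([[ 9.85258562e-01,  1.24708665e-01, -1.17103864e-01,
         3.84608836e+02],
       [-1.70840016e-01,  7.52887543e-01, -6.35589519e-01,
        -1.03512308e+03],
       [ 8.90251998e-03,  6.46226041e-01,  7.63094128e-01,
         1.36785862e+03],
       [ 0.00000000e+00,  0.00000000e+00,  0.00000000e+00,
         1.00000000e+00]])}
{'K': array([[367.60640948,   0.        , 320.7579513
[... 455 characters left out ...]
00]])}
{'time_s': 0.1, 'qpos': array([-1.38080749,  0.38379311,  0.04381294,  1.59945181, -0.01789968,
        1.16121311, -0.04992331]), 'dq': array([ 0.00013511, -0.00297054, -0.0006659 , -0.00570507, -0.0005829 ,
       -0.00052725, -0.00154094]), 'tau': array([ 2.50230631e-03, -4.34730077e+01,  1.02922808e+00, -2.50452304e+01,
        1.08527738e-02,  5.46206633e-03,  1.62646707e-06]), 'tool_pos': array([184.21814207, 622.37843226, 209.37056483]), 'orientation': array([-3.13912235e+00,  1.22924628e-04,  2.85388205e+00]), 'wrist_force': array([-0.05792615, -0.3422049 ,  0.46758781]), 'torque': array([-0.00134196,  0.03060418, -0.00597339]), 'grasp_force': 0.0, 'width': 0.9983256606310627}
```

View pics/top0.png

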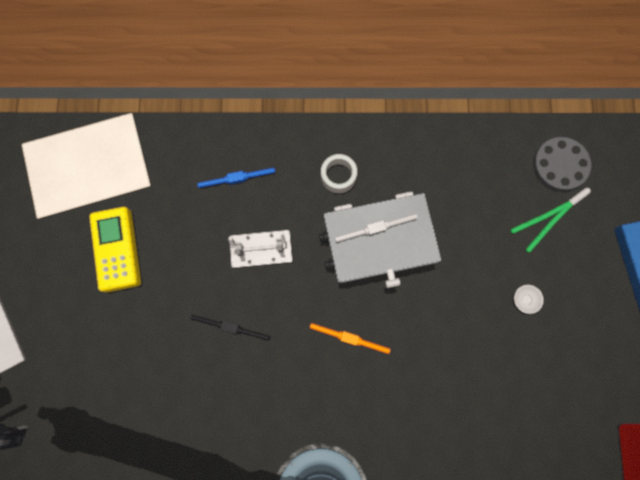

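View pics/side0.png

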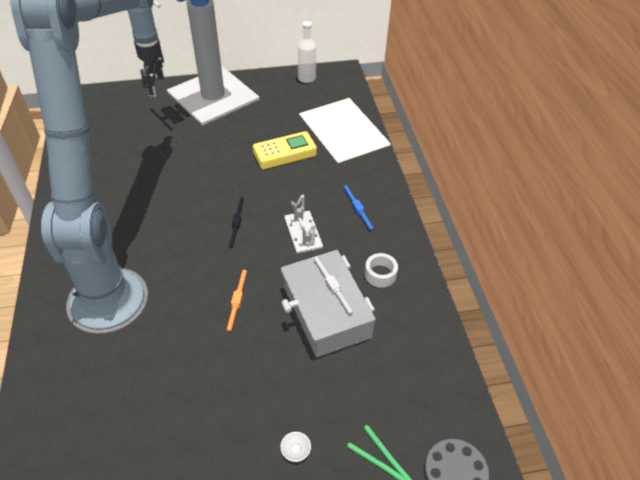

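Top view: the candidates for the tube are bare steel on the cover (376,228), blue (236,177), black (230,328) and orange (350,338), so I choose the steel one at (376,228). The clip is at (261,248), the pull at (392,280), the cap at (528,299), the tape at (339,173) and the meter at (115,249). One close crop comes next to check that choice, along with the masks.

```bash
python3 - <<'E'
from h import *
im=cv2.imread("pics/top0.png"); c=cam("top")
cv2.imwrite("pics/crop1.png",cv2.resize(im[185:300,215:450],None,fx=3.4,fy=3.4,interpolation=cv2.INTER_CUBIC))
g=cv2.cvtColor(im,cv2.COLOR_BGR2GRAY)
def blob(lo,x0,x1,y0,y1,hi=255):
    m=np.zeros_like(g); m[y0:y1,x0:x1]=cv2.inRange(g,lo,hi)[y0:y1,x0:x1]
    cs,_=cv2.findContours(m,0,2); k=max(cs,key=cv2.contourArea); r=cv2.minAreaRect(k); return r,cv2.boxPoints(r)
r,b=blob(185,328,425,205,250); print("tube",r); print(onz(c,r[0],105)); print(np.array([onz(c,p,105) for p in b]).round(1))
r,b=blob(195,220,300,222,275); print("clip",r); print(onz(c,r[0],10)); print(np.array([onz(c,p,10) for p in b]).round(1))
r,b=blob(110,318,445,190,300); print("box",r); print(np.array([onz(c,p,94) for p in b]).round(1))
print(g[225:232,330:425:6]); print(g[270:290,392])
E
```

```text
tube ((375.84912109375, 226.47171020507812), (9.889958381652832, 85.43826293945312), 74.05460357666016)
[ 611.70610812 -127.0828419   105.        ]
[[ 594.6  -27.3  105. ]
 [ 652.  -221.6  105. ]
 [ 628.9 -227.3  105. ]
 [ 571.9  -33.6  105. ]]
clip ((260.3043518066406, 248.49468994140625), (30.707862854003906, 59.54655838012695), 84.42780303955078)
[575.68803803 154.85887072  10.        ]
[[607.3 234.5  10. ]
 [622.7  84.7  10. ]
 [544.4  76.   10. ]
 [529.3 224.1  10. ]]
box ((383.061767578125, 242.10433959960938), (90.4302749633789, 105.45726013183594), 77.82854461669922)
[[ 6.566e+02 -2.000e-01  9.400e+01]
 [ 7.125e+02 -2.482e+02  9.400e+01]
 [ 4.984e+02 -2.851e+02  9.400e+01]
 [ 4.457e+02 -4.500e+01  9.400e+01]]
[[174 175 174 175 175 175 177 226 225 216 182 136 167 170 172 171]
 [174 176 175 174 175 173 177 227 224 220 146 153 172 171 172 172]
 [175 175 174 174 175 176 188 227 225 223 132 170 174 171 173 173]
 [174 174 174 173 175 175 202 227 226 221 154 173 174 171 169 174]
 [175 175 174 173 175 180 213 228 225 203 170 173 172 173 172 173]
 [175 175 174 173 175 196 218 228 217 151 174 173 175 172 172 173]
 [173 174 175 174 182 215 210 225 189 121 175 175 174 173 174 172]]
[201 203 207 214 221 223 224 225 223 211 199 207 216 216 204 184 144  81
  37  33]
```

View pics/crop1.png

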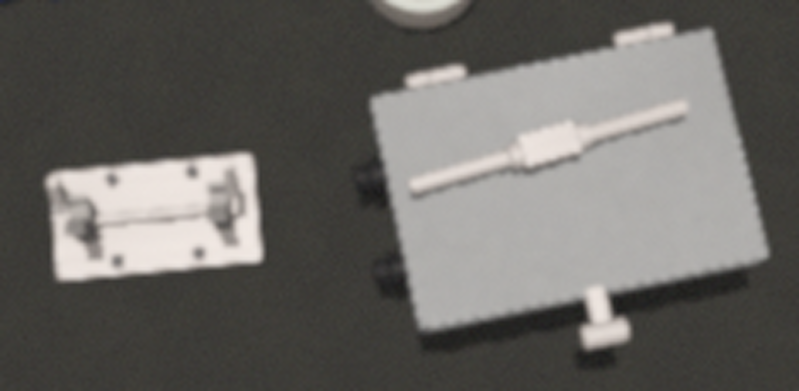

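The crop confirms it: a bare steel tube with a square coupling on the grey cover, coupling centre at crop (549,144), which is full-image (376.5,227.4). It also shows the clip base and the pull bar at crop (605,333). Next I turn and go for a wrist look at the clip.

Request:
{"op": "move_arm", "data": {"series": [[0, 0, 0.147, 0, 0, -6, 1], [0, 0, 0.147, 0, 0, -6, 1], [0, 0, 0.147, 0, 0, -6, 1], [0, 0, 0.147, 0, 0, -6, 1], [0, 0, 0.147, 0, 0, -6, 1], [0, 0, 0.147, 0, 0, -6, 1], [0, 0, 0.147, 0, 0, -6, 1], [0, 0, 0.147, 0, 0, -9, 1]]}}

```text
time_s: 0.95
tool_pos: [184.2, 622.5, 260.8]
orientation: [-3.141, 0.002, 1.672]
wrist_force: [0.0, 0.1, 0.3]
width: 1.001
grasp_force: 0.0
```

Request:
{"op": "move_arm", "data": {"series": [[0, 0, 0, -39, 26, 0, 1], [0, 0, 0, -39, 26, 0, 1], [0, 0, 0, -39, 26, 0, 1], [0, 0, 0, -39, 26, 0, 1], [0, 0, 0, -39, 26, 0, 1], [0, 0, 0, -39, 26, 0, 1], [0, 0, 0, -39, 26, 0, 1]]}}

```text
time_s: 1.65
tool_pos: [395.3, 369.5, 261.5]
orientation: [-3.141, -0.0, 1.678]
wrist_force: [0.3, 1.4, 0.5]
width: 0.998
grasp_force: 0.0
```

Request:
{"op": "move_arm", "data": {"series": [[0, 0, 0, -39, 26, 0, 1], [0, 0, 0, -39, 26, 0, 1], [0, 0, 0, -39, 26, 0, 1], [0, 0, 0, -39, 26, 0, 1], [0, 0, 0, -39, 26, 0, 1], [0, 0, 0, -39, 26, 0, 1], [0, 0, 0, 0, 0, 0, 1], [0, 0, 0, 0, 0, 0, 1]]}}

```text
time_s: 2.45
tool_pos: [575.1, 153.2, 261.3]
orientation: [-3.141, 0.001, 1.674]
wrist_force: [-0.4, 1.1, -0.1]
width: 0.997
grasp_force: 0.0
```

```bash
python3 - <<'E'
from h import *
im,c=snap("wrist","w1.png"); s=env.state(); print(s["time_s"],s["tool_pos"],s["orientation"],s["wrist_force"],s["qpos"])
E
```

```text
2.5 [574.22293714 155.57040937 261.12143612] [-3.14028962e+00 -4.89351656e-04  1.67734349e+00] [-1.01240682  1.19412541 -0.53696934] [-0.84019965  0.26717364  0.60721848  1.70046098 -0.1614956   1.22544674
 -0.08797021]
```

View pics/w1.png

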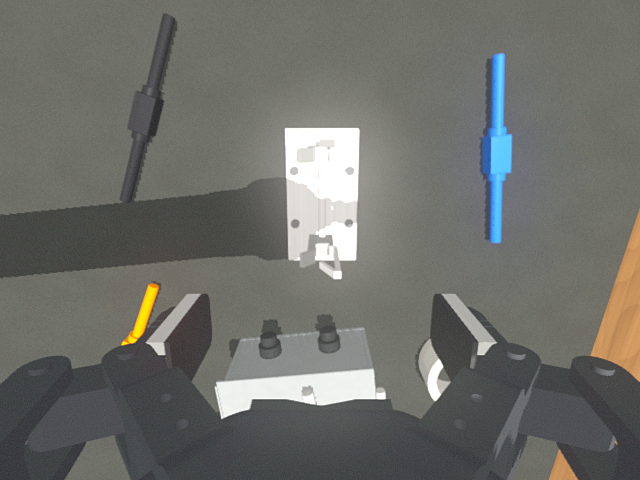

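Wrist view: the clip is at (322,190), image right is world +x, and the lower fork's arm is near (335,268). The box is below it. I enlarge the clip to settle its x direction.

```bash
python3 - <<'E'
from h import *
im=cv2.imread("pics/w1.png")
cr=im[118:288,272:372].astype(float); cr=255*(cr/255)**2.5
cv2.imwrite("pics/crop2.png",cv2.resize(cr.clip(0,255).astype(np.uint8),None,fx=3.5,fy=3.5,interpolation=cv2.INTER_CUBIC))
g=cv2.cvtColor(im,cv2.COLOR_BGR2GRAY); print(env.state()["tool_pos"])
E
```

```text
[574.22293714 155.57040937 261.12143612]
```

View pics/crop2.png

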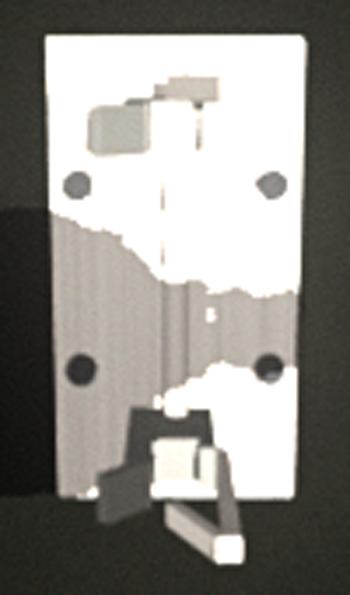

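The flared prongs are on the left at crop (118,130) and (125,490), and the jaw arm with its barb is on the right at (230,548). So clip +x is image right, about world +x. I compute the clip pose from the base corners and holes, then refine the tube and pull.

```bash
python3 - <<'E'
from h import *
st=dict(env.state()); c=cam("wrist",st)
f=lambda P:np.array([onz(c,(x/3.5+272-.36,y/3.5+118-.36),10)[:2] for x,y in P])
for P in ([(77,185),(271,185),(268,368),(81,368)],[(45,35),(306,38),(295,498),(60,497)]):
    w=f(P); print(w.round(1),w.mean(0)); d=(w[0]+w[1]-w[2]-w[3])/2; print("ydir deg",np.degrees(np.arctan2(d[1],d[0])),np.linalg.norm(d)); e=(w[1]+w[2]-w[0]-w[3])/2; print("xdir",np.degrees(np.arctan2(e[1],e[0])),np.linalg.norm(e))
t=cam("top"); q=lambda x,y,z:onz(t,(x/3.4+215-.35,y/3.4+185-.35),z)[:2]
a,b=q(412,187,105),q(686,106,105); print("tube",a,b,(a+b)/2,np.linalg.norm(a-b),np.degrees(np.arctan2(*(a-b)[::-1])))
w=np.array([q(371,97,94),q(713,28,94),q(768,258,94),q(420,332,94)]); print("cover",w.round(1)); 
for k in range(4): e=w[(k+1)%4]-w[k]; print(np.linalg.norm(e),np.degrees(np.arctan2(e[1],e[0])))
print("pull",q(605,333,98),"coupl",q(549,144,116))
print("hinge tabs",q(436,78,92),q(643,35,92))
E
```

```text
[[541.7 184.8]
 [603.1 191.4]
 [609.6 132. ]
 [548.2 125.5]] [575.64597547 158.42343687]
ydir deg 96.27168210639222 59.694929787631395
xdir 6.09009689637854 61.75944108722131
[[527.9 229.4]
 [608.2 237. ]
 [624.4  88.1]
 [545.   80. ]] [576.38055104 158.61878482]
ydir deg 96.38702751898258 150.0772356339412
xdir 5.644978069880145 80.22686931583664
tube [579.80084956 -32.8865666 ] [ 637.73290279 -223.1908315 ] [ 608.76687618 -128.03869905] 198.9267101993502 106.93119543091173
cover [[ 646.4   -4.5]
 [ 697.2 -246. ]
 [ 532.9 -278.2]
 [ 480.8  -38.4]]
246.78811491806928 -78.11028816538246
167.49640557371953 -168.93131023454114
245.307980888042 102.24515991616099
169.00350448353615 11.579434847256014
pull [ 480.12480026 -164.32489829] coupl [ 607.93417391 -126.57613277]
hinge tabs [660.81882861 -50.27501865] [ 692.58415645 -196.7841288 ]
```

Request:
{"op": "move_arm", "data": {"series": [[0, 0, 0, -47.5, 0.7, 5, 1], [0, 0, 0, -47.5, 0.7, 5, 1], [0, 0, 0, -47.5, 0.7, 5, 1], [0, 0, 0, -47.5, 0.7, 5, 1], [0, 0, 0, -47.5, 0.7, 5, 1], [0, 0, 0, -47.5, 0.7, 5, 1], [0, 0, -0.0955, 0, 0, 0, 1], [0, 0, -0.0955, 0, 0, 0, 1]]}}

```text
time_s: 3.3
tool_pos: [608.8, -127.6, 231.1]
orientation: [-3.141, -0.001, 1.872]
wrist_force: [1.2, 0.5, 1.1]
width: 1.0
grasp_force: 0.0
```

Request:
{"op": "move_arm", "data": {"series": [[0, 0, 0, 0, 0, 0, 1], [0, 0, 0, 0, 0, 0, 1], [0, 0, 0, 0, 0, 0, 1]]}}

```text
time_s: 3.6
tool_pos: [609.5, -125.7, 231.5]
orientation: [3.142, -0.001, 1.87]
wrist_force: [-0.1, 0.4, 0.4]
width: 1.0
grasp_force: 0.0
```

```bash
python3 - <<'E'
from h import *
im,c=snap("wrist","w2.png"); s=env.state(); print(s["time_s"],s["tool_pos"],s["orientation"],s["wrist_force"],s["qpos"])
E
```

```text
3.65 [ 609.45697264 -126.09361903  231.58413299] [-3.14157590e+00 -5.23615969e-04  1.87012475e+00] [-0.75706904  0.11755168 -0.49270332] [-0.39777845  0.36630455  0.67681999  1.67069714 -0.24441595  1.19109813
  0.63736681]
```

View pics/w2.png

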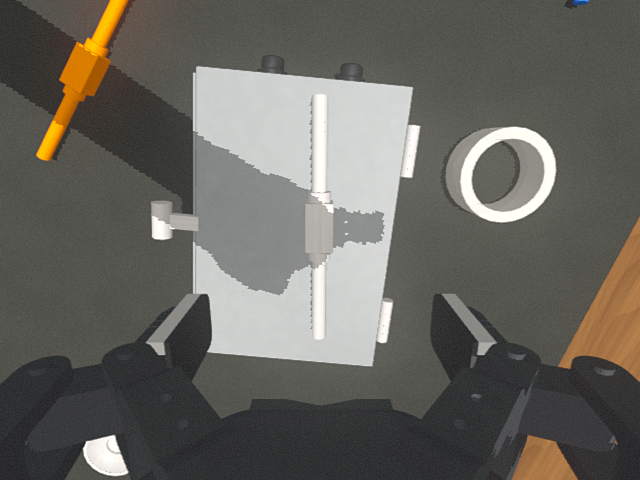

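The wrist view shows the coupling centred at (319,229), tube ends at (319,94) and (319,339), and the pull bar at (151–172, 202–240). The tube is aligned with the tool's x.

```bash
python3 - <<'E'
from h import *
st=dict(env.state()); c=cam("wrist",st)
a,b=onz(c,(319.3,94),107),onz(c,(319,339),107)
print("tube",a,b,(a+b)/2,np.linalg.norm(a-b),np.degrees(np.arctan2(*(a-b)[1::-1])))
cp=[onz(c,p,116) for p in((305,204),(333,204),(334,254),(306,254))]; print("coupl top",np.mean(cp,0),np.linalg.norm(cp[0]-cp[1]),np.linalg.norm(cp[0]-cp[3]))
e=[onz(c,p,94) for p in((195,67),(195,352),(412,87),(373,366))]; print("cover",np.array(e).round(1),[np.degrees(np.arctan2(*(e[i]-e[i+1])[1::-1])) for i in(0,2)])
p1,p2=onz(c,(161,202),97),onz(c,(162,240),97); print("pull",p1,p2,(p1+p2)/2,np.linalg.norm(p1-p2))
M=np.linalg.inv(c[1]); R0=R.from_euler('xyz',st["orientation"]).as_matrix()
print("TCP->tube in tool",R0.T@((a+b)/2-st["tool_pos"]), R0.T@(np.mean(cp,0)-st["tool_pos"]))
E
```

```text
tube [580.75991897 -31.861368   107.        ] [ 639.69208214 -224.6219365   107.        ] [ 610.22600056 -128.24165225  107.        ] 201.56794542666256 106.99982146421848
coupl top [ 610.37284561 -127.63239462  116.        ] 21.50128931556019 40.27717035044697
cover [[ 485.2  -39.9   94. ]
 [ 536.  -278.7   94. ]
 [ 646.5   -4.9   94. ]
 [ 698.7 -244.2   94. ]] [np.float64(102.0125142696795), np.float64(102.28352646600275)]
pull [ 480.91834925 -148.20846829   97.        ] [ 487.72223222 -179.90126622   97.        ] [ 484.32029073 -164.05486725   97.        ] 32.41490805043816
TCP->tube in tool [-2.34452414e+00  1.03510675e-01  1.24582921e+02] [ -1.80094629   0.42333249 115.58319875]
```

Request:
{"op": "move_arm", "data": {"newtons": 60, "series": [[0, 0, 0, -1, 0.2, 40, 1], [0, 0, 0, -1, 0.1, 40, 1], [0, 0, 0, 0, 0, 30, 1], [0, 0, 0, 0, 0, 12, 1], [0, 0, 0, 0, 0, 7, 1], [0, 0, 0, 0, 0, 5, 1], [0, 0, 0, 0, 0, 0, 1], [0, 0, 0, 0, 0, 0, 1]]}}

```text
time_s: 4.45
tool_pos: [611.4, -129.8, 99.2]
orientation: [3.139, 0.001, 1.869]
wrist_force: [0.5, 0.1, 0.5]
width: 1.004
grasp_force: 0.0
```

Request:
{"op": "move_arm", "data": {"series": [[0, 0, 0, 0, 0, 0, -1], [0, 0, 0, 0, 0, 0, -1], [0, 0, 0, 0, 0, 0, -1], [0, 0, 0, 0, 0, 0, -1], [0, 0, 0, 0, 0, 0, -1], [0, 0, 0, 0, 0, 0, -1], [0, 0, 0, 0, 0, 0, -1], [0, 0, 0, 0, 0, 0, -1]]}}

```text
time_s: 5.25
tool_pos: [610.2, -129.5, 97.6]
orientation: [-3.141, 0.0, 1.869]
wrist_force: [0.1, 0.6, 0.0]
width: 0.004
grasp_force: 0.0
```

The fingers read shut, so the grasp missed. I look before doing anything else.

```bash
python3 - <<'E'
from h import *
im,c=snap("wrist","w3.png"); im2,_=snap("side","s3.png"); s=env.state(); print(s)
cv2.imwrite("pics/v3.png",np.hstack([cv2.resize(im,(400,300)),cv2.resize(im2[230:380,250:450],(400,300))]))
E
```

```text
{'time_s': 5.35, 'qpos': array([-0.33391951,  0.51736533,  0.61177675,  1.77809397, -0.35455857,
        0.95814851,  0.72145976]), 'dq': array([ 0.00052991, -0.00044755, -0.00107238,  0.000356  , -0.00044055,
        0.00016933,  0.00150904]), 'tau': array([ 3.22639480e-04, -3.98264515e+01,  8.20027828e+00, -2.08981794e+01,
        9.83385748e-03,  2.33758619e-03, -2.82780242e-06]), 'tool_pos': array([ 610.19526348, -129.4433715 ,   97.63034607]), 'orientation': array([-3.14150923e+00, -2.21717310e-05,  1.86884446e+00]), 'wrist_force': array([0.55924691, 0.13313973, 0.3879228 ]), 'torque': array([-0.02152551,  0.01657488,  0.00969799]), 'grasp_force': 0.0, 'width': 0.002285376377101391}
```

View pics/v3.png

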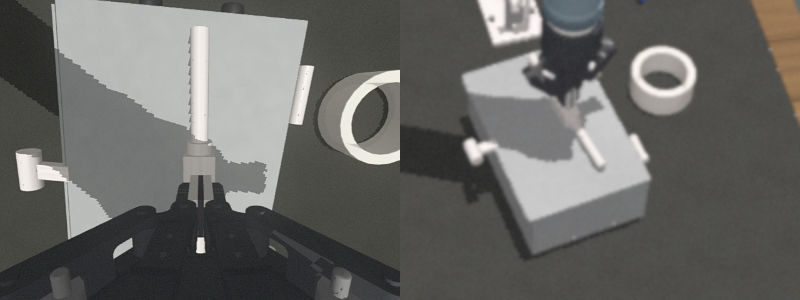

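```bash
python3 - <<'E'
from h import *
st=dict(env.state()); K,T,p=cam("wrist",st)
def pr(w):
    q=np.linalg.inv(T)@np.r_[w,1]; return (K[0,2]+K[0,0]*q[0]/-q[2],K[1,2]-K[1,1]*q[1]/-q[2])
R0=R.from_euler('xyz',st["orientation"]).as_matrix()
cpl=np.array([610.3,-128,105]); u=R.from_euler('z',107,degrees=True).as_matrix()
for dx,dy,dz in[(20,11,11),(20,-11,11),(-20,11,11),(-20,-11,11),(28,0,9),(100,0,0),(0,0,0)]: print((dx,dy,dz),np.round(pr(cpl+u@[dx,dy,dz]),0))
print("tcp",np.round(pr(st["tool_pos"]),0),"grasp pt",np.round(pr(st["tool_pos"]+R0@[0,0,-19]),0))
im=cv2.imread("pics/w3.png")
cv2.imwrite("pics/crop4.png",cv2.resize(im[200:420,220:420],None,fx=2.7,fy=2.7,interpolation=cv2.INTER_CUBIC))
E
```

```text
(20, 11, 11) [293. 253.]
(20, -11, 11) [346. 253.]
(-20, 11, 11) [294. 339.]
(-20, -11, 11) [344. 339.]
(28, 0, 9) [319. 233.]
(100, 0, 0) [319.  47.]
(0, 0, 0) [319. 288.]
tcp [318. 284.] grasp pt [318. 301.]
```

View pics/crop4.png

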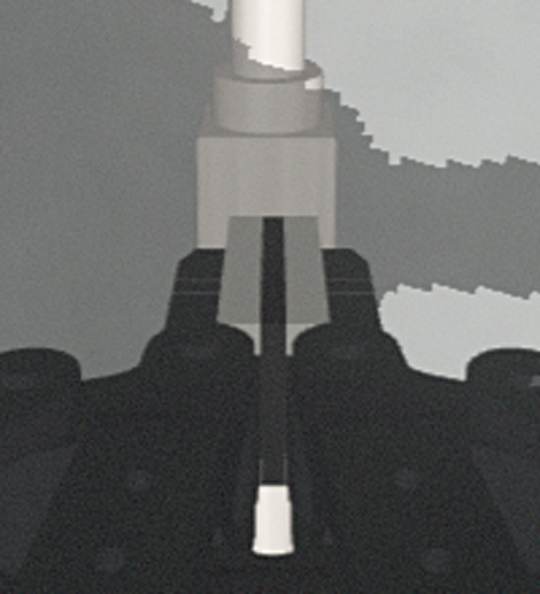

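The coupling is exactly where it was measured, with its front top edge at v≈251 against 253 predicted. The shut pads stand above it. Both this view and the open-pad view put the fingertips about 20 mm short of the reported TCP, and the wrist force is near zero. So I open, go 18 mm lower and close again, checking forces.

Request:
{"op": "move_arm", "data": {"series": [[0, 0, 0, 1, 0, 0, 1], [0, 0, 0, 1, 0, 0, 1], [0, 0, 0, 0, 0, 0, 1], [0, 0, 0, 0, 0, 0, 1], [0, 0, 0, 0, 0, 0, 1], [0, 0, 0, 0, 0, 0, 1], [0, 0, 0, 0, 0, 6, 1], [0, 0, 0, 0, 0, 0, 1]]}}

```text
time_s: 6.15
tool_pos: [608.8, -127.3, 90.6]
orientation: [-3.14, -0.001, 1.869]
wrist_force: [-0.3, 0.1, -0.2]
width: 1.003
grasp_force: 0.0
```

Request:
{"op": "move_arm", "data": {"series": [[0, 0, 0, 0, 0, 6, 1], [0, 0, 0, 0, 0, 6, 1], [0, 0, 0, 0, 0, 0, 1], [0, 0, 0, 0, 0, 0, 0], [0, 0, 0, 0, 0, 0, 0], [0, 0, 0, 0, 0, 0, 0]]}}

```text
time_s: 6.75
tool_pos: [609.9, -127.6, 79.9]
orientation: [3.141, 0.0, 1.869]
wrist_force: [-0.5, 0.6, 0.2]
width: 0.518
grasp_force: 0.0
```

Request:
{"op": "move_arm", "data": {"series": [[0, 0, 0, 0, 0, 0, -1], [0, 0, 0, 0, 0, 0, -1], [0, 0, 0, 0, 0, 0, -1], [0, 0, 0, 0, 0, 0, -1], [0, 0, 0, 0, 0, 0, -1]]}}

```text
time_s: 7.25
tool_pos: [609.7, -127.6, 80.1]
orientation: [3.141, -0.0, 1.869]
wrist_force: [-2.1, 0.1, 3.6]
width: 0.238
grasp_force: 62.3
```

Gripped: width 0.238 (about 20 mm), pad force 62 N. The tube's centre is 25 mm above the reported TCP z. Next I lift, turn to the clip's direction and carry it over.

Request:
{"op": "move_arm", "data": {"series": [[0, 0, 0, 0, 0, -5, -1], [0, 0, 0, 0, 0, -10, -1], [0, 0, 0, 0, 0, -20, -1], [0, 0, 0, 0, 0, -20, -1], [0, 0, 0.0945, 0, 0, -5, -1], [0, 0, 0.0945, 0, 0, 0, -1], [0, 0, 0, 0, 0, 0, -1]]}}

```text
time_s: 7.95
tool_pos: [609.7, -127.4, 140.1]
orientation: [3.141, 0.0, 1.68]
wrist_force: [0.3, 0.1, -2.5]
width: 0.239
grasp_force: 61.6
```

Request:
{"op": "move_arm", "data": {"series": [[0, 0, 0, 30, -0.3, 0, -1], [0, 0, 0, 45, -0.3, 0, -1], [0, 0, 0, 45, -0.4, 0, -1], [0, 0, 0, 45, -0.4, 0, -1], [0, 0, 0, 45, -0.4, 0, -1], [0, 0, 0, 45, -0.4, 0, -1], [0, 0, 0, 33, 0, 0, -1], [0, 0, 0, 0, 0, 0, -1]]}}

```text
time_s: 8.75
tool_pos: [574.1, 168.3, 139.0]
orientation: [-3.14, -0.005, 1.694]
wrist_force: [-0.3, 0.8, -2.1]
width: 0.24
grasp_force: 61.5
```

Request:
{"op": "move_arm", "data": {"series": [[0, 0, 0, 0, 0, 0, -1], [0, 0, 0, 0, 0, 0, -1], [0, 0, 0, 0, 0, 0, -1]]}}

```text
time_s: 9.05
tool_pos: [576.4, 156.0, 139.7]
orientation: [-3.141, 0.001, 1.677]
wrist_force: [1.0, 0.0, -1.8]
width: 0.241
grasp_force: 61.5
```

```bash
python3 - <<'E'
from h import *
im,c=snap("wrist","w5.png"); s=env.state(); print(s["time_s"],s["tool_pos"],s["orientation"],s["wrist_force"],s["width"])
K,T,p=c
def pr(w):
    q=np.linalg.inv(T)@np.r_[w,1]; return np.array((K[0,2]+K[0,0]*q[0]/-q[2],K[1,2]-K[1,1]*q[1]/-q[2])).round(0)
ct=np.array([576,158.5,0]); u=R.from_euler('z',6.27,degrees=True).as_matrix()
for w in[(-40,75,10),(40,75,10),(0,50,64),(-7,57,86),(7,50,72),(0,43,55)]: print(w,pr(ct+u@w))
tc=s["tool_pos"]+[0,0,25]; print("tube end",pr(tc+u@[0,100,0]),pr(tc))
cr=255*(im[20:320,220:420]/255.)**2
cv2.imwrite("pics/crop5.png",cv2.resize(cr.astype(np.uint8),None,fx=2,fy=2,interpolation=cv2.INTER_CUBIC))
E
```

```text
9.1 [576.40564763 156.16064191 139.72099348] [-3.14158609e+00  7.69924284e-04  1.67676835e+00] [ 0.42989985 -0.33146714 -2.17431324] 0.239285883684612
(-40, 75, 10) [266. 124.]
(40, 75, 10) [371. 124.]
(0, 50, 64) [319. 162.]
(-7, 57, 86) [306. 152.]
(7, 50, 72) [330. 163.]
(0, 43, 55) [319. 172.]
tube end [317.  39.] [319. 308.]
```

View pics/crop5.png

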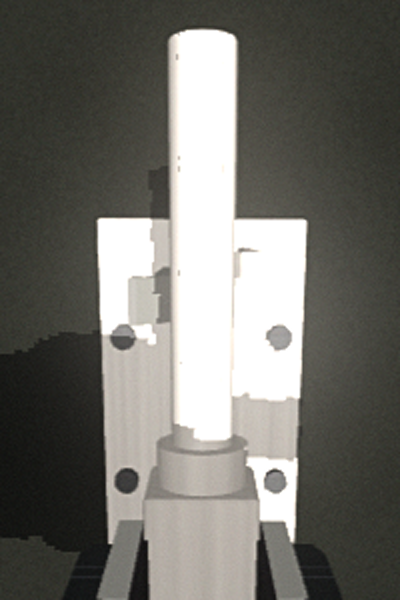

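Held tube over the clip: tube axis at u≈321–322, base centre line from the holes at u≈320.5, so lateral offset is under 1 mm and directions are aligned. Now down to just above the jaw, then press.

Request:
{"op": "move_arm", "data": {"newtons": 80, "series": [[0, 0, 0, 1, -0.3, 20, -1], [0, 0, 0, 1, 0, 20, -1], [0, 0, 0, 0, 0, 12, -1], [0, 0, 0, 0, 0, 8, -1], [0, 0, 0, 0, 0, 5, -1], [0, 0, 0, 0, 0, 5, -1], [0, 0, 0, 0, 0, 0, -1]]}}

```text
time_s: 9.8
tool_pos: [575.5, 160.3, 69.5]
orientation: [-3.141, 0.0, 1.68]
wrist_force: [-0.6, -0.3, -1.7]
width: 0.229
grasp_force: 83.9
```

Request:
{"op": "move_arm", "data": {"series": [[0, 0, 0, 0, 0, 5, -1], [0, 0, 0, 0, 0, 5, -1], [0, 0, 0, 0, 0, 0, -1]]}}

```text
time_s: 10.1
tool_pos: [574.7, 160.3, 59.1]
orientation: [-3.14, 0.0, 1.68]
wrist_force: [-0.3, -0.5, -1.1]
width: 0.23
grasp_force: 84.1
```

Request:
{"op": "move_arm", "data": {"series": [[0, 0, 0, 0, 0, 4, -1], [0, 0, 0, 0, 0, 4, -1], [0, 0, 0, 0, 0, 0, -1]]}}

```text
time_s: 10.4
tool_pos: [574.9, 160.3, 51.1]
orientation: [-3.14, 0.0, 1.68]
wrist_force: [-1.3, -0.7, -0.7]
width: 0.233
grasp_force: 84.2
```

Request:
{"op": "move_arm", "data": {"series": [[0, 0, 0, 0, 0, 4, -1], [0, 0, 0, 0, 0, 4, -1], [0, 0, 0, 0, 0, 0, -1]]}}

```text
time_s: 10.7
tool_pos: [574.5, 160.4, 42.5]
orientation: [-3.14, -0.0, 1.679]
wrist_force: [-1.7, -0.7, -3.4]
width: 0.233
grasp_force: 84.0
```

Request:
{"op": "move_arm", "data": {"series": [[0, 0, 0, 0, 0, 4, -1], [0, 0, 0, 0, 0, 3, -1], [0, 0, 0, 0, 0, 0, -1]]}}

```text
time_s: 11.0
tool_pos: [574.7, 160.4, 35.2]
orientation: [-3.14, 0.001, 1.681]
wrist_force: [-0.5, 0.3, -8.4]
width: 0.226
grasp_force: 83.3
```

Request:
{"op": "move_arm", "data": {"series": [[0, 0, 0, 0, 0, 3, -1], [0, 0, 0, 0, 0, 3, -1], [0, 0, 0, 0, 0, 0, -1]]}}

```text
time_s: 11.3
tool_pos: [576.4, 160.6, 31.1]
orientation: [3.14, -0.0, 1.68]
wrist_force: [-1.1, 0.1, -1.6]
width: 0.236
grasp_force: 84.1
```

Request:
{"op": "move_arm", "data": {"series": [[0, 0, 0, 0, 0, 2, -1], [0, 0, 0, 0, 0, 0, -1], [0, 0, 0, 0, 0, 0, -1]]}}

```text
time_s: 11.6
tool_pos: [576.4, 160.7, 30.9]
orientation: [3.141, -0.002, 1.68]
wrist_force: [-4.9, -0.7, 9.2]
width: 0.23
grasp_force: 85.6
```

Request:
{"op": "move_arm", "data": {"series": [[0, 0, 0, 0, 0, 2, -1], [0, 0, 0, 0, 0, 0, -1], [0, 0, 0, 0, 0, 0, -1]]}}

```text
time_s: 11.9
tool_pos: [576.4, 160.7, 30.8]
orientation: [-3.141, -0.003, 1.679]
wrist_force: [-8.5, -2.5, 19.4]
width: 0.23
grasp_force: 86.9
```

Seated: the descent stopped hard at z≈30.9 (tube centre about 55) with the push rising. I ease off, release and lift.

Request:
{"op": "move_arm", "data": {"series": [[0, 0, 0, 0, 0, -3, -1], [0, 0, 0, 0, 0, 0, -1], [0, 0, 0, 0, 0, 0, 0], [0, 0, 0, 0, 0, 0, 0], [0, 0, 0, 0, 0, 0, 0.2], [0, 0, 0, 0, 0, 0, 0.2]]}}

```text
time_s: 12.5
tool_pos: [575.8, 160.5, 29.4]
orientation: [3.141, 0.0, 1.68]
wrist_force: [0.0, -0.1, 0.5]
width: 0.602
grasp_force: 0.0
```

Request:
{"op": "move_arm", "data": {"series": [[0, 0, 0, 0, 0, -10, 0.2], [0, 0, 0, 0, 0, -20, 0.2], [0, 0, 0, 0, 0, -40, 0.2], [0, 0, 0, 0, 0, -50, 0.2], [0, 0, 0, 0, 0, -50, 0.2], [0, 0, 0, 0, 0, -30, 0.2], [0, 0, 0, 0, 0, 0, 0.2], [0, 0, 0, 0, 0, 0, 0.2]]}}

```text
time_s: 13.3
tool_pos: [576.1, 160.5, 231.0]
orientation: [3.139, -0.001, 1.68]
wrist_force: [0.1, 0.2, 0.3]
width: 0.6
grasp_force: 0.0
```

```bash
python3 - <<'E'
from h import *
im,c=snap("wrist","w6.png"); s=env.state(); print(s["time_s"],s["tool_pos"],s["orientation"],s["wrist_force"],s["width"])
im2,_=snap("side","s6.png")
a=255*(im[60:300,210:430]/255.)**2
cv2.imwrite("pics/v6.png",np.hstack([cv2.resize(a.astype(np.uint8),(440,480),interpolation=2),cv2.resize(im2[180:260,275:335],(360,480),interpolation=2)]))
K,T,p=c
def pr(w):
    q=np.linalg.inv(T)@np.r_[w,1]; return np.array((K[0,2]+K[0,0]*q[0]/-q[2],K[1,2]-K[1,1]*q[1]/-q[2]))
ct=np.array([576,158.5,0]); u=R.from_euler('z',6.27,degrees=True).as_matrix()
for w in[(0,100,55),(0,-100,55),(0,0,55),(-40,75,10),(40,-75,10)]: print(w,((pr(ct+u@w)-[210,60])*2).round(0))
E
```

```text
13.35 [574.89185711 160.40799158 229.26733347] [-3.14058129e+00 -2.21833134e-04  1.67983938e+00] [-0.75639614 -0.28093883 -0.21077037] 0.6007036653631274
(0, 100, 55) [217.  84.]
(0, -100, 55) [218. 503.]
(0, 0, 55) [218. 309.]
(-40, 75, 10) [138. 145.]
(40, -75, 10) [290. 425.]
```

View pics/v6.png

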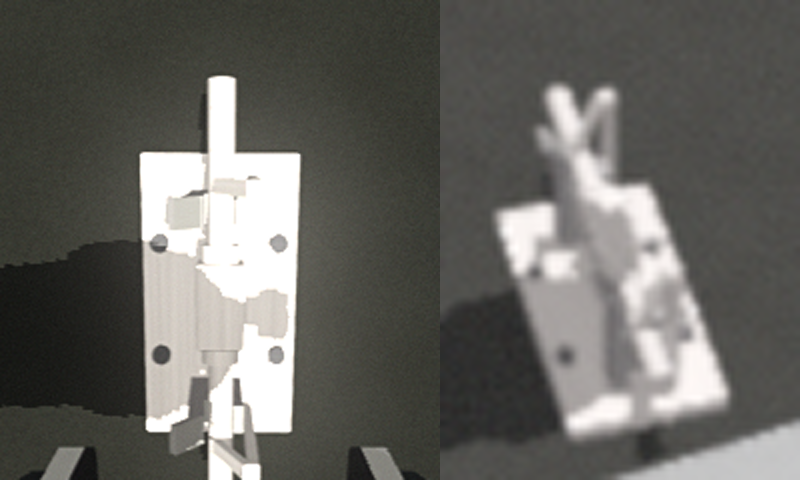

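The tube is seated: it lies in both forks with the jaw's barbs across it at left-panel (230,188) and (232,455). That was my last picture, so the pull is located numerically. I turn to the box's direction and go above the pull.

Request:
{"op": "move_arm", "data": {"series": [[0, 0, 0.147, 0, 0, 0, 0.3], [0, 0, 0.147, 0, 0, 0, 0.3], [0, 0, 0.147, 0, 0, 0, 0.3], [0, 0, 0.147, 0, 0, 0, 0.3], [0, 0, 0.147, 0, 0, 0, 0.3], [0, 0, 0.147, 0, 0, 0, 0.3], [0, 0, 0.147, 0, 0, 0, 0.3], [0, 0, 0.147, 0, 0, 0, 0.3]]}}

```text
time_s: 14.2
tool_pos: [574.1, 160.0, 227.4]
orientation: [3.141, 0.004, 0.498]
wrist_force: [0.2, -0.0, -0.8]
width: 0.651
grasp_force: 0.0
```

Request:
{"op": "move_arm", "data": {"series": [[0, 0, 0.147, 0, 0, 0, 0.3], [0, 0, 0.147, 0, 0, 0, 0.3], [0, 0, 0, 0, 0, 0, 0.3]]}}

```text
time_s: 14.5
tool_pos: [574.2, 160.2, 227.5]
orientation: [3.14, 0.004, 0.21]
wrist_force: [-0.5, -0.4, 0.5]
width: 0.649
grasp_force: 0.0
```

Request:
{"op": "move_arm", "data": {"series": [[0, 0, 0, -20, 37.4, 0, 0.3], [0, 0, 0, -20, 37.4, 0, 0.3], [0, 0, 0, -20, 37.4, 0, 0.3], [0, 0, 0, -20, 37.4, 0, 0.3], [0, 0, 0, -20, 37.4, 0, 0.3], [0, 0, 0, -20, 37.4, 0, 0.3], [0, 0, 0, -20, 37.4, 0, 0.3], [0, 0, 0, -20, 37.4, 0, 0.3]]}}

```text
time_s: 15.3
tool_pos: [479.9, -166.7, 228.9]
orientation: [-3.141, 0.001, 0.214]
wrist_force: [0.4, -0.4, -0.0]
width: 0.649
grasp_force: 0.0
```

Request:
{"op": "move_arm", "data": {"series": [[0, 0, 0, 0, 0, 0, 0.3], [0, 0, 0, 0, 0, 0, 0.3], [0, 0, 0, 0, 0, 0, 0.3]]}}

```text
time_s: 15.6
tool_pos: [481.4, -164.2, 229.0]
orientation: [-3.141, 0.001, 0.213]
wrist_force: [0.1, 0.1, -0.9]
width: 0.656
grasp_force: 0.0
```

```bash
python3 - <<'E'
from h import *
im,c=snap("wrist","w7.png"); s=env.state(); print(s["time_s"],s["tool_pos"],s["orientation"],s["wrist_force"],s["width"],s["qpos"])
K,T,p=c
def pr(w):
    q=np.linalg.inv(T)@np.r_[w,1]; return np.array((K[0,2]+K[0,0]*q[0]/-q[2],K[1,2]-K[1,1]*q[1]/-q[2]))
print("pred",pr([481,-165.5,92]))
g=cv2.cvtColor(im,cv2.COLOR_BGR2GRAY); u,v=pr([481,-165.5,92]).astype(int)
print(g[v-60:v+45:5,u-40:u+44:4])
E
```

```text
15.65 [ 481.66427658 -163.77073277  229.12287649] [-3.14115244e+00  1.02934257e-03  2.13808841e-01] [ 0.19963403 -0.00132741  0.16198643] 0.6480434442580907 [-0.80076805  0.16113035  1.15601605  1.94902335 -0.16261051  1.13339566
 -0.93702395]
pred [324.01570367 221.85873979]
[[211 213 212 212 214 213 214 212 211 212 213 214 216 213 216 215 216 216
  214 214 215]
 [215 211 210 209 213 213 212 215 216 215 214 214 215 214 214 213 215 214
  213 213 213]
 [215 210 211 211 212 211 213 212 213 215 217 215 214 215 213 212 214 214
  216 214 215]
 [213 212 214 211 214 213 211 213 215 216 215 214 216 212 213 214 215 213
  215 214 214]
 [211 213 211 213 212 214 213 213 211 209 209 209 213 214 215 215 215 214
  214 213 213]
 [178 182 182 180 176 176 173 174 255 255 255 255 169 175 172 173 175 170
  166 174 171]
 [102 101 105 104 104 102 102 110 255 255 255 255 105 103 105 104 103 102
  102 104 102]
 [100  99 102 100 100 106 104 100 255 255 255 255 102 104 100 106 108 105
  102 107 103]
 [102  99 105 102 104 102 100 101 255 255 255 255  78  85  80  81 110 100
  101 106 104]
 [102  96 106  99  98 
[... 346 characters left out ...]
0  72  75  87 173 171 174 172 172 176 174 171 182  68  72  69
   73  67  68]
 [ 69  70  69  68  68  68  65  64  61  66  64  69  61  67  71  68  67  65
   65  70  56]
 [ 66  90  97  63  66  70  67  71  70  65  68  69  66  70  69  68  68  64
   62  69  65]
 [ 71  96  93  65  66  64  67  64  60  63  66  67  68  68  60  63  65  63
   65  61  61]
 [ 94  92  93  65  61  64  61  67  63  68  66  62  61  65  65  63  59  63
   56  61  60]
 [ 93  92  66  61  58  63  61  60  60  61  59  65  64  60  69  61  66  62
   62  62  59]
 [ 94  67  60  62  61  62  63  59  61  65  59  65  60  60  63  62  63  61
   60  57  55]
 [ 91  60  58  65  59  60  62  65  63  66  62  58  61  57  62  61  58  59
   61  64  56]]
```

The bar measures u 306–342 and v 211–228, so the pull is at about (483,-164.5) with length 30 mm, which matches. I descend and pinch.

Request:
{"op": "move_arm", "data": {"newtons": 40, "series": [[0, 0, 0, 0.6, 0.3, 40, 0.3], [0, 0, 0, 0.6, 0.3, 40, 0.3], [0, 0, 0, 0, 0, 35, 0.3], [0, 0, 0, 0, 0, 20, 0.3], [0, 0, 0, 0, 0, 15, 0.3], [0, 0, 0, 0, 0, 15, 0.3], [0, 0, 0, 0, 0, 10, 0.3], [0, 0, 0, 0, 0, 0, 0.3]]}}

```text
time_s: 16.45
tool_pos: [482.3, -165.3, 53.8]
orientation: [-3.141, 0.002, 0.211]
wrist_force: [0.5, -1.1, 0.2]
width: 0.649
grasp_force: 0.0
```

Request:
{"op": "move_arm", "data": {"series": [[0, 0, 0, 0, 0, 0, -1], [0, 0, 0, 0, 0, 0, -1], [0, 0, 0, 0, 0, 0, -1], [0, 0, 0, 0, 0, 0, -1], [0, 0, 0, 0, 0, 0, -1], [0, 0, 0, 0, 0, 0, -1]]}}

```text
time_s: 17.05
tool_pos: [483.5, -165.6, 55.1]
orientation: [3.141, -0.001, 0.21]
wrist_force: [1.2, 0.7, 0.4]
width: 0.343
grasp_force: 41.8
```

```bash
python3 - <<'E'
from h import *
s=env.state(); print(s)
o=np.array(s["tool_pos"]); R0=R.from_euler('xyz',s["orientation"]).as_matrix(); 
bx=np.array([.978,.210,0]); prev=o
for k,t in enumerate(np.radians(np.arange(4,61,4))):
    w=o+195*(1-np.cos(t))*bx+[0,0,195*np.sin(t)]; print(round(np.degrees(t)),(R0.T@(w-prev)).round(1)); prev=w
E
```

```text
{'time_s': 17.05, 'qpos': array([-0.51808367,  0.47945471,  0.91374012,  2.08210546, -0.52286126,
        0.82224001, -0.65049991]), 'dq': array([ 0.00103702,  0.00438051, -0.00168593, -0.0014786 ,  0.00032175,
       -0.00041716,  0.00036974]), 'tau': array([ 7.33225029e-01, -2.77295208e+01,  9.62773740e+00, -1.64906734e+01,
        4.41236598e-01, -1.73921452e-02,  7.70143094e-02]), 'tool_pos': array([ 483.51185737, -165.64099287,   55.06124212]), 'orientation': array([ 3.14147897e+00, -1.46223354e-03,  2.09943544e-01]), 'wrist_force': array([1.17591432, 0.74778134, 0.42925543]), 'torque': array([ 0.23263268, -0.27292992, -0.05730128]), 'grasp_force': 41.82951807975769, 'width': 0.3427296851308458}
4 [  0.5   0.  -13.6]
8 [  1.4  -0.  -13.5]
12 [  2.4  -0.  -13.4]
16 [  3.3  -0.  -13.2]
20 [  4.2  -0.  -12.9]
24 [  5.1  -0.  -12.6]
28 [  6.   -0.  -12.2]
32 [  6.8  -0.  -11.8]
36 [  7.6  -0.  -11.3]
40 [  8.4  -0.  -10.7]
44 [  9.1  -0.  -10.1]
48 [ 9.8 -0.  -9.4]
52 [10.4 -0.  -8.7]
56 [11. -0. -8.]
60 [11.6 -0.  -7.2]
```

Pinched, width 0.343 (about 29 mm). Now I follow the arc about the hinge, 2° per row.

Request:
{"op": "move_arm", "data": {"series": [[0, 0, 0, 0.2, 0, -6.8, -1], [0, 0, 0, 0.3, 0, -6.8, -1], [0, 0, 0, 0.6, 0, -6.8, -1], [0, 0, 0, 0.8, 0, -6.7, -1], [0, 0, 0, 1.1, 0, -6.7, -1], [0, 0, 0, 1.3, 0, -6.7, -1], [0, 0, 0, 1.5, 0, -6.6, -1], [0, 0, 0, 1.8, 0, -6.6, -1]]}}

```text
time_s: 17.85
tool_pos: [490.3, -164.1, 108.8]
orientation: [3.142, -0.0, 0.21]
wrist_force: [5.0, 0.4, -4.7]
width: 0.341
grasp_force: 40.9
```

Request:
{"op": "move_arm", "data": {"series": [[0, 0, 0, 2.0, 0, -6.5, -1], [0, 0, 0, 2.2, 0, -6.4, -1], [0, 0, 0, 2.4, 0, -6.3, -1], [0, 0, 0, 2.7, 0, -6.3, -1], [0, 0, 0, 2.9, 0, -6.1, -1], [0, 0, 0, 3.1, 0, -6.1, -1], [0, 0, 0, 3.3, 0, -5.9, -1], [0, 0, 0, 3.5, 0, -5.9, -1]]}}

```text
time_s: 18.65
tool_pos: [511.0, -159.8, 158.0]
orientation: [-3.141, 0.002, 0.209]
wrist_force: [1.4, 0.9, -5.3]
width: 0.338
grasp_force: 40.4
```

Request:
{"op": "move_arm", "data": {"series": [[0, 0, 0, 3.7, 0, -5.7, -1], [0, 0, 0, 3.9, 0, -5.6, -1], [0, 0, 0, 4.1, 0, -5.4, -1], [0, 0, 0, 4.3, 0, -5.3, -1], [0, 0, 0, 4.5, 0, -5.1, -1], [0, 0, 0, 4.6, 0, -5.0, -1], [0, 0, 0, 0, 0, 0, -1]]}}

```text
time_s: 19.35
tool_pos: [536.5, -154.3, 190.7]
orientation: [-3.141, 0.001, 0.211]
wrist_force: [-2.6, 1.0, -0.8]
width: 0.34
grasp_force: 40.0
```

Request:
{"op": "move_arm", "data": {"series": [[0, 0, 0, 4.8, 0, -4.8, -1], [0, 0, 0, 5.0, 0, -4.6, -1], [0, 0, 0, 5.1, 0, -4.4, -1], [0, 0, 0, 5.3, 0, -4.3, -1], [0, 0, 0, 5.4, 0, -4.1, -1], [0, 0, 0, 5.6, 0, -3.9, -1], [0, 0, 0, 5.7, 0, -3.7, -1], [0, 0, 0, 5.9, 0, -3.5, -1]]}}

```text
time_s: 20.15
tool_pos: [578.7, -145.4, 223.6]
orientation: [3.142, -0.0, 0.21]
wrist_force: [-3.0, 1.2, -2.1]
width: 0.335
grasp_force: 39.6
```

Request:
{"op": "move_arm", "data": {"series": [[0, 0, 0, 0, 0, 0, -1], [0, 0, 0, 0, 0, 0, -1], [0, 0, 0, 0, 0, 0, -1], [0, 0, 0, 0, 0, 0, -1], [0, 0, 0, 0, 0, 0, -1]]}}

```text
time_s: 20.65
tool_pos: [578.1, -145.5, 223.2]
orientation: [3.142, -0.0, 0.21]
wrist_force: [-1.8, 0.7, -0.1]
width: 0.338
grasp_force: 39.7
```

```bash
python3 - <<'E'
from h import *
s=env.state(); p=s["tool_pos"]; print(s["time_s"],p,s["wrist_force"],s["width"],s["grasp_force"])
o=np.array([483.5,-165.6,55.1]); h=o+195*np.array([.978,.21,0]); d=p-h
print("angle",np.degrees(np.arctan2(d[2],-(d@[.978,.21,0]))),np.linalg.norm(d))
# check: near-edge/pull in side view, and clip unchanged
im,c=snap("side","s8.png"); a=cv2.imread("pics/s6.png"); 
dif=cv2.absdiff(im,a).max(2); print("clip area change",(dif[185:250,283:322]>40).sum()); 
im,c=snap("top","t8.png"); a=cv2.imread("pics/top0.png"); dif=cv2.absdiff(im,a).max(2)
for n,(x,y) in dict(meter=(115,249),tape=(339,173),cap=(528,299)).items(): print(n,(dif[y-25:y+25,x-25:x+25]>40).sum())
E
```

```text
20.65 [ 578.14638195 -145.53339141  223.21350844] [-1.80821013  0.66708106 -0.13095151] 0.338311326842107 39.68098819255829
angle 59.6750757230466 194.74723738155586
clip area change 685
meter 0
tape 0
cap 0
```

The cover is at 59.7° by the arc (radius 194.7 mm), still pinched with 40 N. The meter, tape and cap are unchanged, and the tube has not been touched since it was seen seated. Handing in.

```bash
python3 -c "
from bench import env
print(env.hand_in())"
```

```text
the job is handed in; nothing more can be done
None
```

I handed the job in at about 21 s, with the tube seated in its clip under the shut jaw, the cover held open by the fingers at about 60° (59.7° by the arm's position), and the meter, tape roll and cap not moved; the verdict was not shown to me.

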